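# Pinch a test block in the cranked clamping bench

### The job

Stand the square metal block upright in the lane of the hand-cranked clamping bench, between the jaw and the anvil. Then take the crank by its free-spinning grip and wind it clockwise (seen from above), round and round without letting go of the grip, until you feel the jaw pinch the block against the anvil; stop at a moderate pinch of about 25 N (never over 45 N), let go and leave it clamped. Leave the other things on the table where they are.

Things in the scene. Friction and masses are not known exactly. Their poses are not given: they have to be found in the camera images.
- bench: Fixed steel clamping bench, base 130 x 420 x 20 mm. Origin on the table below the lane's middle line; x across, y along, z up. At +y the white gearbox (y 90 to 210 mm, 100 mm high) with the crank on top; at -y the steel anvil; between them the lane, floor at z = 20 mm, 36 mm wide between two guide rods (16 mm thick, tops at z = 36 mm).
- lane (a point): Point on the lane floor, on its middle line (bench x 0, y -60 mm, z 20 mm), always clear of jaw and anvil: a good place for the block's foot. Axes as the bench's. The anvil's face stands 62 to 86 mm from here towards bench -y: it is set differently each time and not measured, and is sprung (1 mm per 12 N), so the pinch must be felt.
- jaw: The steel jaw, 90 mm wide, top 77 mm above the table (the anvil's top is 75 mm). The crank drives it along the lane towards the anvil (bench -y), 70 mm a turn. Origin on the bench's middle line at table height, 2 mm behind its pressing face.
- block_center (a point): Centre of the square aluminium block, 32 x 32 mm, 60 mm tall, 130 to 215 g; x and y square to its sides. It stands on a white tray (8 mm thick) in a row of three, 80 mm between centres, with a round bar (34 mm) and a six-sided bar (37 mm over corners) of the same metal and height, in any order. The row runs within 0.25 rad of world x.
- grip: The crank's black plastic grip: upright, 26 mm diameter, 50 mm tall, origin at its centre, 147 mm above the table. It spins freely on its pin, so the hand need not turn. The crank arm passes below it, upper face 116 mm above the table.
- hub (a point): On the crank's upright axis, at the height of the grip's centre (nothing is there; the hub cap stays below 120 mm). The grip circles it at a radius of 50 mm.
- crank (a joint): Crank angle, rad: 0 with the jaw right back, growing clockwise seen from above; starts between 0 and 2; 12.3 to 15 when the block is pinched. Turning drag is about 8.5 N along the circle at the grip (at a standstill less); each newton beyond it presses the block with about 4.5 N. The drag holds the clamp after letting go (up to about 38 N).
There are look-alikes about, which are no part of the job. Leave any orange look-alike of the part that bears block_center alone.

How it is judged:
By the outcome, as a careful person would: the job done as asked, in the order asked, and still so for the second after the job is handed in, with the robot touching nothing.
It also fails if it takes over 72 s, if anything falls off the work surface, if the arm or the gripper's body presses on something with over 40 N, if the wrist force passes 120 N, or if a joint passes its speed limit or range.

### The arm

A 6-joint arm with a two-finger parallel gripper is mounted at the origin on the work surface. World frame = base frame: x ahead of the robot, y to its left, z up, the work surface at z = 0. Lengths are in mm, angles in degrees, forces in N, time in s.
With the tool pointing down it reaches from about 275 to 725 mm from the base axis. Payload 5.6 kg.
Tool frame: the origin (TCP) lies at the very end of the fingers, on their centre line; the grasp point (between the pads) lies grip_depth behind it (grip_depth is the distance from the TCP to the grasp point, in mm); z points along the fingers, y is the direction in which the jaws open and shut (so a half turn about z gives the same grasp; the last joint's range is limited). The gripper opens to 85 mm and grips with 20 to 120 N. Pads are 22 mm wide; open, the fingers measure 114 mm over their backs; the gripper's body (76 mm by 85 mm) begins 54 mm behind the grasp point. The pads swing forward as they close: fully open they stand 13 mm farther back than shut.
Start: joints at [82.827, 14.616, 6.199, 0, -81.583, -16.306], TCP at [219.107, 504.465, 209.983] pointing down, gripper open.
Joint ranges: [-168.99, 168.99], [-69.2, 112.95], [-62.41, 85.93], [-164.36, 98.24], [-168.68, -3.75], [-174.98, 174.98]. Speed limits (degrees/s): [147.25, 147.25, 180, 180, 180, 180].

### API

Orientations are given as [roll, pitch, yaw] about the fixed x, y, z axes, in that order (R = Rz(yaw) Ry(pitch) Rx(roll)).
In Python, from cell import read_state, read_camera, camera_model, job_done, grip_depth gives the robot as it stands.
- The arm moves only by the shell command python3 -m inch 'ROWS' [FORCE]. ROWS is JSON, a list of rows, each a list of 7 numbers: the shift along the tool's x, y, z in m, then the turn, a rotation vector about the tool's x, y, z in rad, then the opening, from 0 (shut) to 1 (fully open). In form: [[dx, dy, dz, rx, ry, rz, jaw], ...]. A call has 1 to 5 rows; each row shifts and turns the pose as measured when the row begins, along the tool's axes as they then stand; what a row does not reach is not made up. A row lasts 1/8 s, in which the tool goes at most 62.5 mm and 10.7 degrees, less where a joint would pass 70% of its speed; a pose out of reach is approached as far as the arm can. A call with a gripper value outside its range is refused whole. The fingers move at their own pace and stop on an object; FORCE is the grip in N (left out, the last holds). Time passes only in rows, so rows that do not move let the fingers close. It gives the time, the measured TCP pose, the force and the opening at its end, in the units of the state.
- read_state(): the state, without advancing time (a new reading comes with each control period).
- read_camera(name): name is "scene" or "top"; returns the picture (480x640x3 uint8, blue, green, red); there is no depth.
- camera_model(name): a dict with "vfov" (degrees; the focal length in pixels is half the picture's height over the tangent of half this angle, whatever the lens; pixels are square), "cx", "cy" (the principal point, pixels), "D" ([k1, k2, p1, p2, k3] as OpenCV has them; the pictures are not rectified), "extrinsics" (4x4, takes a point from world to camera coordinates). Camera axes: x right, y down, z forward; pixel columns grow to the right and rows downward; lengths in mm; the calibration is good to about 2 mm. A picture is of the moment at which its call begins. camera_model takes no time and is no camera call.
- job_done(): hands the job in, once; it reports no verdict.
The state is a dict: "time_s": time; "joints": joint angles; "qvel": joint speeds; "effort": joint torques, N m; "tool_pos": TCP position; "tool_rot": TCP orientation; "force": force on the tool from outside, world axes, zero at the start; "wrist_torque": the same for the moment, N m; "opening": finger opening in mm.
Only numpy, scipy, OpenCV 4.12 (cv2) and the standard library are available. Lean on these libraries where they do the work, as an engineer would, in place of code of your own. Each camera call takes 0.05 s, during which the arm holds its last target. There are 200 camera calls.

## Working session

There is one attempt and no reset: what is moved stays moved. The work goes in short steps, Python scripts to look and compute and a shell command to move; the robot and the scene stay as the last step left them, time stands still between calls to the robot, and variables do not carry over. Pictures are saved under pics/ and viewed, about 8 in all and at most 12, crops included, and the job is handed in when it is done.

```bash
ls; mkdir -p pics; python3 - <<'E'
from cell import *
import cv2, json
print(read_state(), grip_depth)
for n in("scene","top"):
    m=camera_model(n); print(n,m)
    cv2.imwrite(f"pics/{n}0.png",read_camera(n))
E
```

```text
pics
{'time_s': 0.0, 'joints': array([ 8.28263369e+01,  1.46525974e+01,  6.12915494e+00, -2.83881388e-02,
       -8.15819584e+01, -1.63053980e+01]), 'qvel': array([-0.08789545, -0.07842108,  0.00965771,  0.01068878,  0.00094426,
       -0.00401109]), 'effort': array([ 4.66460770e-04, -3.86625659e+01,  2.37940335e+01,  5.36500677e+00,
       -6.08370581e-03, -8.07259433e-07]), 'tool_pos': array([218.86161363, 503.98595736, 209.08631065]), 'tool_rot': array([ 1.79890955e+02, -2.64691671e-03, -2.34832403e+01]), 'force': array([-0.89232684, -0.07296031,  0.49984805]), 'wrist_torque': array([0.01410471, 0.00906412, 0.02075925]), 'opening': 85.18199577563036} 18.700000000000003
scene {'vfov': 45.729672391961344, 'cx': 325.8236081312545, 'cy': 240.48786776913968, 'D': array([-0.12612651,  0.        ,  0.        ,  0.        ,  0.        ]), 'extrinsics': array([[ 2.99674260e-02,  9.99502553e-01,  9.82854388e-03,
         6.48616912e+01],
       [ 7.24435237e-01, -1.49432483e-02, -6.89180881e-01,
        -2.87829868e+02],
       [-6.88691180e-01,  2.77731206e-02, -7.24522679e-01,
         1.65164543e+03],
       [ 0.00000000e+00,  0.00000000e+00,  0.00000000e+00,
         1.00000000e+00]])}
top {'vfov': 47.96152603291834, 'cx': 316.8011889376252, 'cy': 233.0964565867444, 'D': array([-0.12823613,  0.        ,  0.        ,  0.        ,  0.        ]), 'extrinsics': array([[ 1.21718986e-01, -9.92560500e-01,  2.85342508e-03,
        -1.43609644e+02],
       [-9.71436615e-01, -1.19717548e-01, -2.04886825e-01,
         5.23852034e+02],
       [ 2.03704174e-01,  2.21666950e-02, -9.78781511e-01,
         1.13719558e+03],
       [ 0.00000000e+00,  0.00000000e+00,  0.00000000e+00,
         1.00000000e+00]])}
```

View pics/scene0.png

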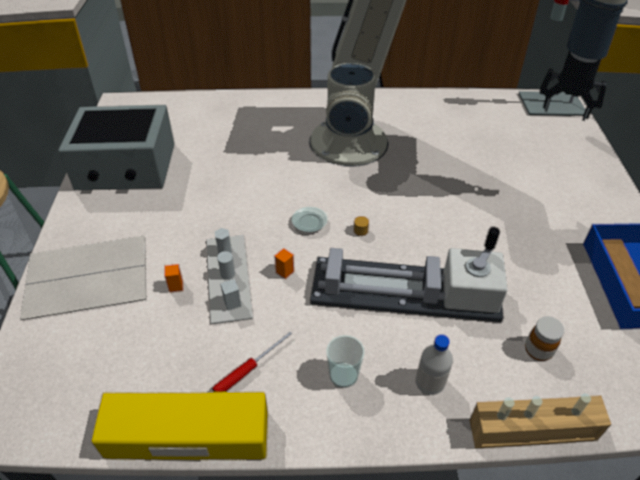

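View pics/top0.png

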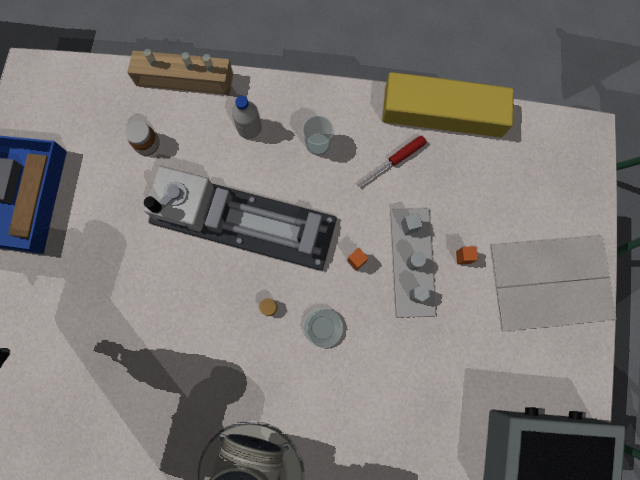

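The scene view shows the tray at about (229,275) with three metal bars, the bench at (410,285), and the grip at (492,238). In the top view the bars are at (413,222), (418,260) and (422,294), the grip at (152,204), and the orange look-alikes at (358,259) and (467,255). I could take any of the three tray bars or either orange cube for the block, so I'll check with a close crop.

```bash
cat > h.py <<'E'
import numpy as np, cv2
from cell import *
def K(m):
    f=240/np.tan(np.radians(m["vfov"]/2)); return np.array([[f,0,m["cx"]],[0,f,m["cy"]],[0,0,1.]])
def ray(n,uv):
    m=camera_model(n); E=m["extrinsics"]; R,t=E[:3,:3],E[:3,3]
    p=cv2.undistortPoints(np.array(uv,float).reshape(-1,1,2),K(m),m["D"]).reshape(-1,2)
    return -R.T@t, np.c_[p,np.ones(len(p))]@R
def onplane(n,uv,z):
    o,d=ray(n,uv); return o+d*((z-o[2])/d[:,2])[:,None]
def two(uvs,uvt):
    o1,d1=ray("scene",[uvs]);o2,d2=ray("top",[uvt]);d1,d2=d1[0],d2[0]
    s=np.linalg.lstsq(np.c_[d1,-d2],o2-o1,rcond=None)[0]
    a,b=o1+s[0]*d1,o2+s[1]*d2; return (a+b)/2,np.linalg.norm(a-b)
def proj(n,P):
    m=camera_model(n);E=m["extrinsics"]
    return cv2.projectPoints(np.array(P,float).reshape(-1,1,3),cv2.Rodrigues(E[:3,:3])[0],E[:3,3],K(m),m["D"])[0].reshape(-1,2)
E
python3 - <<'E'
from h import *
t=cv2.imread("pics/top0.png");s=cv2.imread("pics/scene0.png")
a=cv2.resize(t[200:320,385:445],None,fx=5,fy=5,interpolation=cv2.INTER_CUBIC)
b=cv2.resize(s[220:325,200:255],None,fx=5.7,fy=5.7,interpolation=cv2.INTER_CUBIC)
b=cv2.resize(b,(int(b.shape[1]),600))
cv2.imwrite("pics/c1.png",np.hstack([a,b])); print(b.shape)
c=cv2.resize(t[155:275,140:345],None,fx=3.9,fy=3.9,interpolation=cv2.INTER_CUBIC)
cv2.imwrite("pics/c2.png",c)
E
```

```text
(600, 314, 3)
```

View pics/c1.png

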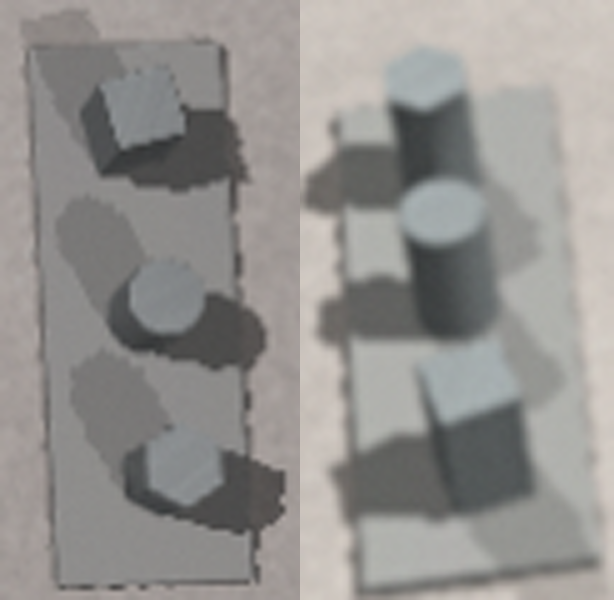

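View pics/c2.png

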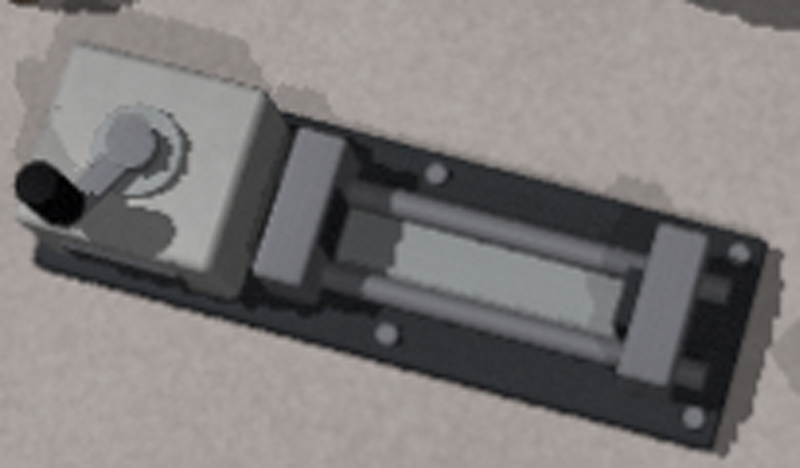

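The square block is the bar at top-view pixel (413,221): square top and flat faces in both views. The round bar is in the middle and the hexagonal one at (422,294). The bench crop shows the jaw at left, the anvil at right, and the grip at lower left of the hub.

```bash
python3 - <<'E'
from h import *
np.set_printoptions(precision=1,suppress=True)
u2=lambda P:(np.array(P)+.5)/3.9-.5+[140,155]
u1=lambda P:(np.array(P)+.5)/5-.5+[385,200]
t=cv2.imread("pics/top0.png")
# block top via brightness mask
g=cv2.resize(t[200:320,385:445],None,fx=5,fy=5,interpolation=cv2.INTER_CUBIC)
m=((g[...,0].astype(int)-g[...,2])>5).astype(np.uint8); m=cv2.morphologyEx(m,cv2.MORPH_OPEN,np.ones((5,5)))
for c in cv2.findContours(m,0,2)[0]:
    if cv2.contourArea(c)<1000: continue
    r=cv2.minAreaRect(c); P=onplane("top",u1(cv2.boxPoints(r)),68)
    print("mask",cv2.contourArea(c),r,P.mean(0),np.linalg.norm(np.diff(P,axis=0),axis=1),np.degrees(np.arctan2(*(P[1]-P[0])[1::-1])))
P=onplane("top",u1([(101,84),(167,66),(186,131),(120,150)]),68)
d=np.diff(np.r_[P,P[:1]],axis=0)
print("block",P.mean(0),np.linalg.norm(d,axis=1),np.degrees(np.arctan2(d[:,1],d[:,0])))
j=onplane("top",u2([(302,127),(345,138),(310,287),(255,275)]),77);a=onplane("top",u2([(658,224),(707,233),(665,385),(620,372)]),75)
print("jaw",j.mean(0),"anv",a.mean(0)); print(np.linalg.norm(np.diff(j,axis=0),axis=1),np.linalg.norm(np.diff(a,axis=0),axis=1))
for Q in(j,a): e=Q[1]+Q[0]-Q[2]-Q[3];print("x-ish",np.degrees(np.arctan2(e[1],e[0])))
e=j.mean(0)-a.mean(0);print("y dir",np.degrees(np.arctan2(e[1],e[0])))
b=onplane("top",u2([(768,240),(715,450),(38,262)]),20);print("base",b,np.linalg.norm(np.diff(b,axis=0),axis=1))
e=b[2]-b[1];print(np.degrees(np.arctan2(e[1],e[0])), "end mid",b[:2].mean(0))
e=e/np.linalg.norm(e);print("origin from end",b[:2].mean(0)+e*210,"lane",b[:2].mean(0)+e*150)
x=onplane("top",u2([(430,173),(740,252),(386,334),(693,417)]),20);print("screws",x)
# grip
for n in("scene","top"):
    im=cv2.imread(f"pics/{n}0.png"); k=(im.max(2)<45).astype(np.uint8)
    q=cv2.connectedComponentsWithStats(k)
    for st,c in zip(q[2],q[3]):
        if 60<st[4]<400: print(n,st,c)
E
```

```text
block [ 587.4 -286.7   68. ] [30.8 30.3 30.8 30.7] [ -67.5 -159.1  113.2   20.9]
jaw [563.1 144.7  77. ] anv [533.  -63.2  75. ]
[25.7 88.1 32.1] [28.  89.5 25.9]
x-ish -5.945910400169057
x-ish -7.483805915520913
y dir 81.76873729200426
base [[ 589.5 -117.9   20. ]
 [ 462.3 -101.9   20. ]
 [ 523.8  309.5   20. ]] [128.1 415.9]
81.50844588554068 end mid [ 525.9 -109.9   20. ]
origin from end [556.9  97.8  20. ] lane [548.1  38.5  20. ]
screws [[ 605.6   85.3   20. ]
 [ 580.3 -102.4   20. ]
 [ 506.4   96.5   20. ]
 [ 479.9  -87.    20. ]]
scene [344   0   9  17  76] [347.9   8.1]
scene [332  21  14  40 134] [337.5  39.3]
scene [479  40  10  22  73] [482.7  50.4]
scene [222  44   7  23  63] [225.4  54.7]
scene [ 26  99  22  24 153] [ 37.3 110.1]
scene [124 168  13  14 144] [130.1 174.4]
scene [ 86 170  14  13 141] [ 92.5 175.8]
scene [486 228  13  23 193] [491.5 238.4]
scene [312 263  13  31 198] [318.6 278.6]
scene [373 293 121  21 394] [431.2 303.8]
scene [438 471  20   9  62] [447.7 474.8]
scene [  1 472  56   8 346] [ 27.7 475.9]
top [617 161  23   9  61] [628.1 165.3]
top [617 181  23  13 124] [628.5 186.8]
top [229 190  19  14 110] [237.2 198.3]
top [144 197  18  16 189] [152.6 204.4]
top [221 203   9  19  87] [225.1 211.9]
top [296 207  20  12  99] [303.  213.1]
top [158 219  81  18 282] [204.8 229.9]
top [ 30 228  19  25 250] [ 38.8 241.7]
top [  0 348  10  20 115] [  3.3 355. ]
top [624 444  16  26 184] [629.3 454.2]
top [215 471  42   9 254] [235.6 476. ]
```

```bash
cat >> h.py <<'E'
def plan(pos,yaw,jaw,n=None,start=None):
    """print tool-axis rows towards a world TCP pose, tool pointing down"""
    from scipy.spatial.transform import Rotation as R
    s=read_state(); p=np.array(s["tool_pos"]); r=R.from_euler("xyz",s["tool_rot"],degrees=True)
    g=R.from_euler("xyz",[180,0,yaw],degrees=True); w=(r.inv()*g).as_rotvec(); d=np.array(pos)-p
    n=n or int(max(np.ceil(np.linalg.norm(d)/60),np.ceil(np.linalg.norm(w)/.18),1)); rows=[]
    for i in range(n):
        q=r*R.from_rotvec(w*i/n); rows.append([round(float(v),4) for v in list(q.inv().apply(d/n)/1000)+list(w/n)]+[jaw])
    print("at",p.round(1),np.array(s["tool_rot"]).round(1),"n",n)
    for i in range(0,n,5): print(rows[i:i+5])
E
python3 - <<'E'
from h import *
np.set_printoptions(precision=1,suppress=True)
g,e=two((491.5,238.4),(152.6,204.4)); print("grip",g,e)
print("grip on z147: ",onplane("top",[(152.6,204.4)],147),onplane("scene",[(491.5,238.4)],147))
hub=np.array([556.9,97.8])+150*np.array([.144,.9896]); print("hub",hub,np.linalg.norm(g[:2]-hub))
print("bottle top",two((441,341),(242,102)),"jar",two((549,326),(140,128)))
print("block scene mid top", onplane("scene",[(230.5,286)],68))
plan((587.4,-286.7,130),22,1)
E
```

```text
grip [536.9 265.7 147.3] 0.06268846808785283
grip on z147:  [[537.  265.8 147. ]] [[536.6 265.9 147. ]]
hub [578.5 246.2] 45.950513215924445
bottle top (array([786.6, 115.7, 146.1]), np.float64(0.4579349522397666)) jar (array([723.8, 351.6,  90.1]), np.float64(3.5497402438132064))
block scene mid top [[ 588.  -283.4   68. ]]
at [218.9 504.  209.2] [179.9  -0.  -23.5] n 15
[[0.0435, 0.0386, 0.0053, 0.0001, 0.0, -0.0529, 1], [0.0414, 0.0408, 0.0053, 0.0001, 0.0, -0.0529, 1], [0.0392, 0.0429, 0.0053, 0.0001, 0.0, -0.0529, 1], [0.0369, 0.045, 0.0053, 0.0001, 0.0, -0.0529, 1], [0.0345, 0.0468, 0.0053, 0.0001, 0.0, -0.0529, 1]]
[[0.0319, 0.0486, 0.0053, 0.0001, 0.0, -0.0529, 1], [0.0293, 0.0502, 0.0053, 0.0001, 0.0, -0.0529, 1], [0.0266, 0.0517, 0.0053, 0.0001, 0.0, -0.0529, 1], [0.0239, 0.053, 0.0053, 0.0001, 0.0, -0.0529, 1], [0.021, 0.0542, 0.0053, 0.0001, 0.0, -0.0529, 1]]
[[0.0181, 0.0553, 0.0053, 0.0001, 0.0, -0.0529, 1], [0.0152, 0.0561, 0.0053, 0.0001, 0.0, -0.0529, 1], [0.0122, 0.0569, 0.0053, 0.0001, 0.0, -0.0529, 1], [0.0091, 0.0574, 0.0053, 0.0001, 0.0, -0.0529, 1], [0.0061, 0.0578, 0.0053, 0.0001, 0.0, -0.0529, 1]]
```

```bash
python3 -m inch '[[0.043,0.039,0,0,0,-0.053,1],[0.041,0.041,0,0,0,-0.053,1],[0.039,0.043,0,0,0,-0.053,1],[0.037,0.045,0,0,0,-0.053,1],[0.034,0.047,0,0,0,-0.053,1]]'
python3 -m inch '[[0.032,0.049,0,0,0,-0.053,1],[0.029,0.05,0,0,0,-0.053,1],[0.027,0.052,0,0,0,-0.053,1],[0.024,0.053,0,0,0,-0.053,1],[0.021,0.054,0,0,0,-0.053,1]]'
python3 -m inch '[[0.018,0.055,0,0,0,-0.053,1],[0.015,0.056,0,0,0,-0.053,1],[0.012,0.057,0,0,0,-0.053,1],[0.009,0.057,0,0,0,-0.053,1],[0.006,0.058,0,0,0,-0.053,1]]'
python3 -c "
from h import *
plan((587.4,-286.7,130),22,1)"
```

```text
time_s: 0.72
tool_pos: [341.8, 234.6, 206.7]
tool_rot: [179.6, 0.1, -7.5]
force: [1.6, 0.0, 0.4]
opening: 85.6
time_s: 1.35
tool_pos: [471.1, -36.1, 207.6]
tool_rot: [179.7, 0.2, 8.3]
force: [1.1, 0.7, -0.7]
opening: 85.8
time_s: 1.98
tool_pos: [602.9, -304.8, 206.2]
tool_rot: [179.9, 0.4, 24.0]
force: [1.8, 0.3, 0.9]
opening: 85.1
at [ 602.9 -304.8  206.2] [179.9   0.4  24. ] n 2
[[-0.0031, -0.0115, 0.0381, 0.0008, 0.0037, 0.0176, 1], [-0.0035, -0.0114, 0.0381, 0.0008, 0.0037, 0.0176, 1]]
```

```bash
python3 -m inch '[[-0.003,-0.011,0.038,0,0.004,0.017,1],[-0.003,-0.011,0.038,0,0.004,0.017,1],[0,0,0,0,0,0,1],[0,0,0,0,0,0,1]]'
python3 - <<'E'
from h import *
plan((587.4,-286.7,105),22,1)
im=read_camera("top"); u=proj("top",[(587.4,-286.7,68)])[0].astype(int);print(u)
c=im[u[1]-50:u[1]+50,u[0]-60:u[0]+60]; 
s=read_camera("scene"); v=proj("scene",[(587.4,-286.7,68)])[0].astype(int)
d=s[v[1]-50:v[1]+50,v[0]-60:v[0]+60]
cv2.imwrite("pics/c3.png",cv2.resize(np.hstack([c,d]),None,fx=3.3,fy=3.3,interpolation=cv2.INTER_CUBIC))
E
```

```text
time_s: 2.48
tool_pos: [590.6, -292.6, 125.1]
tool_rot: [179.9, 0.1, 21.7]
force: [-0.5, -0.7, 1.3]
opening: 85.6
at [ 590.6 -292.6  125.1] [1.799e+02 1.000e-01 2.170e+01] n 1
[[-0.0007, -0.0067, 0.0201, 0.001, 0.0017, -0.0044, 1]]
[413 221]
```

View pics/c3.png

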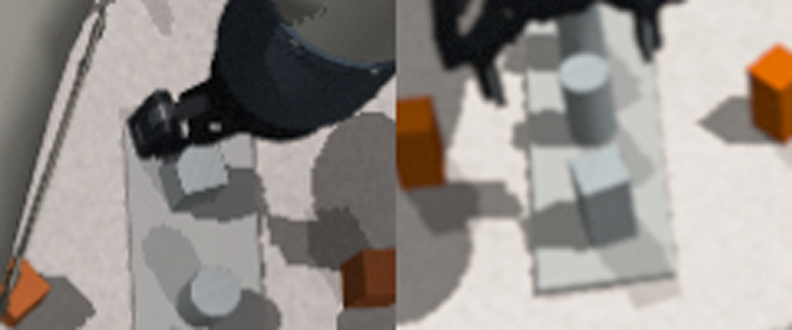

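The scene crop shows the fingers still above and behind the block, with the neighbours clear. I'll check the tip midpoint, crop (567,75), against the projected TCP.

```bash
python3 -c "
from h import *
s=read_state();v=proj('scene',[(587.4,-286.7,68)])[0].astype(int);t=np.array(s['tool_pos'])
a=np.radians(112);d=46*np.array([np.cos(a),np.sin(a),0])
print([(proj('scene',[t+[0,0,13]+k*d])[0]-v+[60,50])*3.3+[396,0] for k in(-1,0,1)])"
```

```text
[array([501.12771649, 121.76713197]), array([574.26966538,  99.21971573]), array([646.17797761,  77.06309099])]
```

```bash
python3 -m inch '[[-0.001,-0.007,0.02,0,0,-0.004,1],[0,0,0,0,0,0,1],[0,0,0,0,0,0,1]]'
python3 -c "
from h import *
plan((587.4,-286.7,36),22,1)"
```

```text
time_s: 2.95
tool_pos: [590.2, -287.3, 110.3]
tool_rot: [179.6, -0.3, 22.0]
force: [0.0, 0.2, 0.3]
opening: 85.5
at [ 590.2 -287.3  110.3] [179.6  -0.3  22. ] n 2
[[-0.0014, -0.0011, 0.0371, 0.0035, -0.0026, 0.0003, 1], [-0.0013, -0.001, 0.0371, 0.0035, -0.0026, 0.0003, 1]]
```

```bash
python3 -m inch '[[-0.0014,-0.001,0.026,0.003,-0.002,0,1],[-0.0014,-0.001,0.026,0.003,-0.002,0,1],[0,0,0.02,0,0,0,1],[0,0,0,0,0,0,1]]'
python3 -c "
from h import *
plan((587.4,-286.7,36),22,1)"
```

```text
time_s: 3.45
tool_pos: [591.4, -288.9, 42.7]
tool_rot: [179.5, -0.5, 22.1]
force: [-1.0, 0.1, 0.2]
opening: 85.3
at [ 591.4 -288.9   42.7] [179.5  -0.5  22.1] n 1
[[-0.0029, -0.0036, 0.0067, 0.008, -0.0084, 0.0011, 1]]
```

```bash
python3 -m inch '[[-0.003,-0.0035,0.005,0.008,-0.008,0,1],[0,0,0,0,0,0,0.5],[0,0,0,0,0,0,0.35],[0,0,0,0,0,0,0],[0,0,0,0,0,0,0]]' 50
python3 -m inch '[[0,0,0,0,0,0,0],[0,0,0,0,0,0,0],[0,0,0,0,0,0,0]]' 50
python3 -c "
from h import *
print(read_state()['force'])
plan((587.4,-286.7,90),22,0)"
```

```text
time_s: 4.08
tool_pos: [589.8, -287.8, 42.1]
tool_rot: [179.7, -0.3, 22.1]
force: [0.4, 0.4, 0.2]
opening: 29.8
time_s: 4.45
tool_pos: [589.8, -287.7, 42.1]
tool_rot: [179.7, -0.3, 22.1]
force: [-0.6, 0.1, 0.2]
opening: 29.7
[-0.5587589   0.09285593  0.168027  ]
at [ 589.8 -287.7   42.1] [179.7  -0.3  22.1] n 1
[[-0.0016, -0.0016, -0.0479, 0.0045, -0.0052, 0.0017, 0]]
```

```bash
python3 -m inch '[[0,0,-0.04,0.0045,-0.005,0,0],[0,0,-0.045,0,0,0,0]]'
python3 -c "
from h import *
plan((548,38.5,140),-8.3,0)"
```

```text
time_s: 4.7
tool_pos: [586.2, -286.2, 123.2]
tool_rot: [-179.5, 0.5, 22.1]
force: [1.2, -0.5, -2.0]
opening: 29.6
at [ 586.2 -286.2  123.2] [-179.5    0.5   22.1] n 6
[[0.0144, -0.0526, -0.0025, -0.001, 0.0018, 0.0883, 0], [0.0097, -0.0536, -0.0025, -0.001, 0.0018, 0.0883, 0], [0.005, -0.0543, -0.0026, -0.001, 0.0018, 0.0883, 0], [0.0001, -0.0545, -0.0026, -0.001, 0.0018, 0.0883, 0], [-0.0047, -0.0543, -0.0027, -0.001, 0.0018, 0.0883, 0]]
[[-0.0094, -0.0537, -0.0027, -0.001, 0.0018, 0.0883, 0]]
```

```bash
python3 -m inch '[[0.0144,-0.052,-0.003,-0.001,0.002,0.088,0],[0.0097,-0.053,-0.003,-0.001,0.002,0.088,0],[0.005,-0.054,-0.003,-0.001,0.002,0.088,0],[0,-0.054,-0.003,-0.001,0.002,0.088,0],[-0.0047,-0.053,-0.003,-0.001,0.002,0.088,0]]'
python3 -m inch '[[-0.009,-0.043,-0.002,-0.001,0.002,0.088,0],[0,0,0,0,0,0,0],[0,0,0,0,0,0,0]]'
python3 -c "
from h import *
plan((548,38.5,110),-8.3,0)"
```

```text
time_s: 5.32
tool_pos: [556.3, -15.1, 140.8]
tool_rot: [-180.0, -0.2, -4.3]
force: [0.8, 0.6, -1.8]
opening: 29.4
time_s: 5.7
tool_pos: [548.9, 33.2, 142.2]
tool_rot: [-180.0, -0.2, -9.3]
force: [0.5, -0.4, -1.4]
opening: 30.0
at [548.9  33.2 142.2] [-180.    -0.2   -9.3] n 1
[[-0.0018, -0.0051, 0.0322, -0.0001, -0.0033, -0.0174, 0]]
```

```bash
python3 -m inch '[[-0.0018,-0.005,0.03,0,-0.003,-0.017,0],[0,0,0.012,0,0,0,0],[0,0,0,0,0,0,0],[0,0,0,0,0,0,0]]'
python3 - <<'E'
from h import *
plan((548,38.5,88),-8.3,0)
L=(548,38.5,60);o=[]
for n in("top","scene"):
    im=read_camera(n);cv2.imwrite(f"pics/{n}4.png",im);u=proj(n,[L])[0].astype(int);print(n,u)
    o.append(im[u[1]-50:u[1]+50,u[0]-50:u[0]+50])
cv2.imwrite("pics/c4.png",cv2.resize(np.hstack(o),None,fx=4,fy=4,interpolation=cv2.INTER_CUBIC))
E
```

```text
time_s: 6.2
tool_pos: [549.1, 35.1, 100.1]
tool_rot: [180.0, -0.1, -8.5]
force: [-0.0, -0.9, -1.3]
opening: 30.0
at [549.1  35.1 100.1] [ 1.8e+02 -1.0e-01 -8.5e+00] n 1
[[-0.0016, -0.0032, 0.0121, 0.0007, -0.0015, -0.0035, 0]]
top [264 221]
scene [381 271]
```

View pics/c4.png

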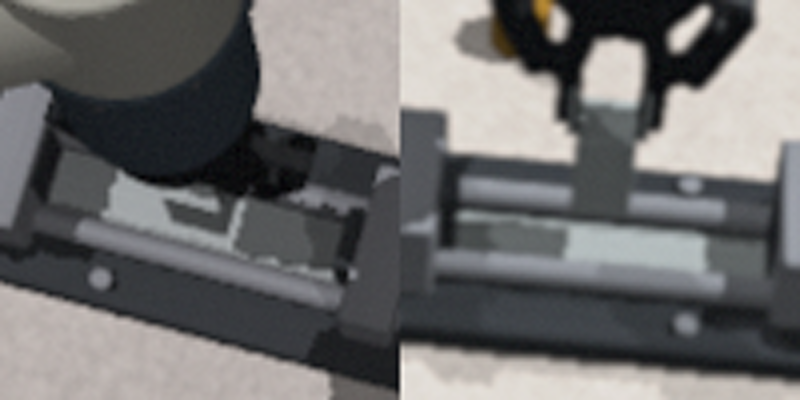

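```bash
python3 - <<'E'
from h import *
np.set_printoptions(precision=1,suppress=True)
im=cv2.imread("pics/scene4.png")
c=lambda x,y:((x-400+.5)/4-.5+331,(y+.5)/4-.5+221)
F=onplane("scene",[c(578,209),c(628,213)],66);print("block front bottom",F,np.linalg.norm(F[0]-F[1]))
y=np.array([np.cos(np.radians(81.7)),np.sin(np.radians(81.7))]);x=np.array([y[1],-y[0]])
f=F.mean(0)[:2]; print("front rel lane(548,38.5): x",(f-[548,38.5])@x,"y",(f-[548,38.5])@y)
# rods: column intensity profiles (scene image, fixed)
g=cv2.cvtColor(im,cv2.COLOR_BGR2GRAY).astype(int)
for col in (355,365,375,383,395,405): print(col,g[262:302,col])
u2=lambda P:(np.array(P)+.5)/3.9-.5+[140,155]
for P in ([(395,203),(620,258)],[(365,292),(600,348)]):
    r=onplane("top",u2(P),28)[:,:2]; print("top rod x",(r-[548,38.5])@x,(r-[548,38.5])@y)
E
```

```text
block front bottom [[556.6  23.7  66. ]
 [560.1  50.4  66. ]] 26.88620507844966
front rel lane(548,38.5): x 10.463923043950013 y 0.0887695285866914
355 [ 66  66  70  93 132 154 150 136 114  90  63  56  96 131 118 102 101 105
 104 100  94 103 136 153 153 141 123  98  70  53  43  51  59  62  65  65
  68  64  68  68]
365 [ 70  67  66  71  98 138 154 148 135 114  89  61  51  94 130 120 104 100
 102 104 102 102 115 139 154 150 139 121  96  70  52  43  52  59  65  68
  67  67  69  68]
375 [ 77  72  72  72  72  73  75  76  75  74  73  70  61  63 107 157 182 187
 189 187 187 187 186 179 167 157 150 138 119  97  70  50  42  53  63  63
  69  67  67  70]
383 [ 75  73  73  75  73  72  73  72  73  74  74  74  69  62  79 127 163 183
 188 186 186 188 187 184 170 144 135 130 123 110  88  63  44  39  53  60
  61  65  69  67]
395 [206 165 106  67  65  64  71 106 147 156 145 132 110  82  60  67 114 160
 182 187 186 186 186 185 183 171 147 132 131 126 114  92  67  48  40  54
  59  59  58  59]
405 [221 205 162 129 136 141 121  93 106 145 156 146 131 107  82  60  65 115
 161 185 188 187 185 185 186 185 176 161 149 139 129 110  90  66  47  43
  50  59  71  85]
top rod x [25.5 28.5] [ 67.7 -68.7]
top rod x [-30.2 -25.9] [ 69.  -71.9]
```

```bash
python3 - <<'E'
from h import *
np.set_printoptions(precision=1,suppress=True)
fr=onplane("scene",[(355,269.3),(365,270.1),(395,272.95)],28);nr=onplane("scene",[(355,287.5),(365,288.3),(395,291.1)],28)
print(fr,nr)
for r in(fr,nr): e=r[0]-r[2];print(np.degrees(np.arctan2(-e[1],-e[0])))
# scene block edges from the picture: rows/cols profile
im=cv2.imread("pics/scene4.png");g=cv2.cvtColor(im,cv2.COLOR_BGR2GRAY).astype(int)
for r in(258,264,268): print(r,g[r,368:396])
for c in(376,380,384): print(c,g[240:285,c])
t=cv2.imread("pics/top0.png");gt=cv2.cvtColor(t,cv2.COLOR_BGR2GRAY).astype(int)
for c in(245,255,265,275,285): print(c,gt[200:250,c])
E
```

```text
[[513.  -15.   28. ]
 [515.9   7.3  28. ]
 [525.8  74.   28. ]] [[565.3 -18.4  28. ]
 [568.1   3.3  28. ]
 [577.5  68.2  28. ]]
81.80481868707497
82.00317195395806
258 [214 215 220 220 219 206 164 107  77  70  75  73  74  73  72  75  73  74
  73  73  77 124 183 211 218 218 220 221]
264 [ 67  67  66  67  66  69  71  72  74  74  75  73  74  74  76  73  73  74
  71  73  74  81  83  82  83  90  97 106]
268 [152 149 148 147 142 121  94  75  72  75  73  74  73  75  74  73  72  72
  73  77  83  85  83  80  76  73  72  71]
376 [116 113 118 134 144 133 108  82  69  77  94  76  64  65  69  85  86  81
  77  75  74  75  73  73  74  73  76  74  72  75  73  74  73  74  63  60
 103 156 182 188 187 186 188 187 187]
380 [216 214 215 215 210 198 171 128  98  89  81  77  76  75  73  76  78  76
  74  73  74  71  73  74  74  72  75  72  73  73  73  74  76  74  67  59
  94 144 168 181 186 186 186 187 186]
384 [213 213 215 214 211 199 182 155 119 101 101 102 101  99  92  81  75  75
  73  75  73  71  74  74  73  73  74  73  72  74  73  73  74  75  70  61
  66 115 159 183 188 185 184 187 187]
245 [ 25  25  2
[... 324 characters left out ...]
94 107 118 118 108
  90  58  38  48  49  51  50  50  47  48  49  50  47  51]
265 [ 51  52  50  46  47  46  49  47  44  54  85 104 116 120 109  98  71  88
 136 144 143 141 143 143 144 145 144 145 144 143 144 138 111  90  99 112
 119 115 104  81  54  48  48  50  50  50  52  50  49  49]
275 [ 80  46  48  52  50  46  46  47  46  48  46  41  64  93 109 117 121 105
  91  76 110 143 144 144 143 144 143 145 143 143 144 143 144 141 132 110
  89 102 115 117 111  99  75  44  49  51  50  48  51  50]
285 [147 136 113  51  46  50  49  48  48  47  45  47  48  45  45  73  99 113
 118 114 103  83  80 124 143 143 143 143 145 144 144 144 145 144 142 144
 136 122 106  91 105 115 117 106  95  73  49  49  51  50]
```

```bash
python3 - <<'E'
from h import *
np.set_printoptions(precision=1,suppress=True)
m=onplane("top",[(245,219.4),(265,224.4),(285,230)],28);print("top mid",m)
e=m[0]-m[2];print(np.degrees(np.arctan2(e[1],e[0])))
for a,b in [((382,273.7),66),((382,274.3),66),((382,254.3),126)]: print(onplane("scene",[a],b))
print(proj("scene",[(563,37,126),(563,37,66)]))
E
```

```text
top mid [[554.6  88.   28. ]
 [548.6  41.1  28. ]
 [541.3  -5.8  28. ]]
81.91614339904709
[[559.3  38.3  66. ]]
[[561.   38.2  66. ]]
[[557.4  33.6 126. ]]
[[383.9 256.3]
 [381.5 275. ]]
```

```bash
python3 -m inch '[[0.001,-0.003,0.026,0,-0.001,-0.006,0],[0,0,0,0,0,0,0],[0,0,0,0,0,0,0]]'
python3 - <<'E'
from h import *
plan((549.5,38.5,60),-8.1,0)
L=(548,38.5,50);o=[]
im=read_camera("scene");cv2.imwrite(f"pics/scene5.png",im);u=proj("scene",[L])[0].astype(int);print(u)
cv2.imwrite("pics/c5.png",cv2.resize(im[u[1]-35:u[1]+35,u[0]-45:u[0]+45],None,fx=8,fy=8,interpolation=cv2.INTER_CUBIC))
g=cv2.cvtColor(im,cv2.COLOR_BGR2GRAY).astype(int)
for c in(376,380,384): print(c,g[250:300,c])
E
```

```text
time_s: 6.68
tool_pos: [552.8, 38.1, 77.1]
tool_rot: [-179.9, -0.3, -8.1]
force: [0.3, -0.2, -1.7]
opening: 29.9
at [552.8  38.1  77.1] [-179.9   -0.3   -8.1] n 1
[[-0.0034, 0.0001, 0.0171, -0.0011, -0.0061, -0.0005, 0]]
[380 274]
376 [ 70  84  88  87  81  69  57  59  70  64  56  57  63  67  75  71  71  77
  80  80  77  78  76  73  73  73  73  74  75  73  73  74  86  96 104 111
 131 149 152 140 124  98  74  54  42  53  59  65  67  67]
380 [214 216 213 207 194 170 126  97  90  81  75  73  73  77  82  77  72  76
  72  72  74  74  72  74  73  73  74  71  73  74  74  74  81  95  99 101
 111 127 135 132 122 104  81  59  42  43  59  65  67  68]
384 [219 215 213 207 192 169 126  99 100 102 103  98  93  83  78  75  77  73
  74  74  74  74  75  71  74  73  73  75  72  74  72  75  92 124 153 159
 153 140 133 133 126 111  90  65  44  39  54  57  60  61]
```

View pics/c5.png

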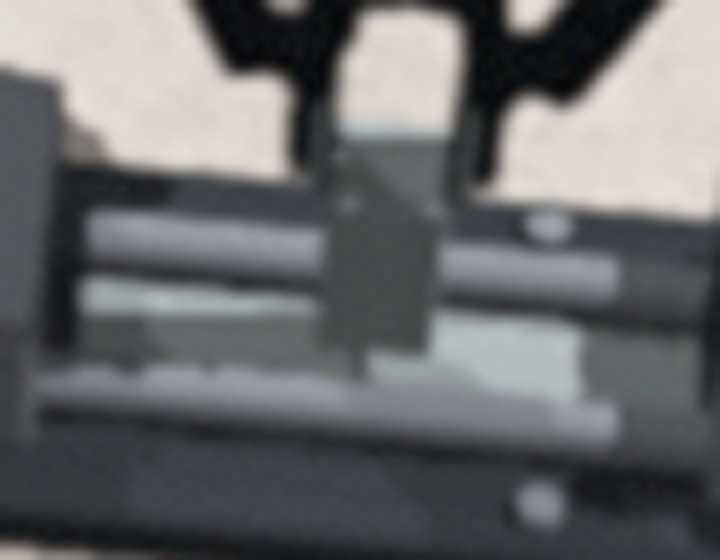

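```bash
python3 - <<'E'
from h import *
print(onplane("scene",[(376,282),(380,282),(382,282.1),(384,281.9)],43))
E
```

```text
[[563.16459214  26.77173415  43.        ]
 [563.37446312  35.48125896  43.        ]
 [563.76002698  39.81098214  43.        ]
 [563.30581491  44.22430865  43.        ]]
```

```bash
python3 -m inch '[[-0.0015,0,0.003,0,-0.005,0,0],[0,0,0,0,0,0,0]]'
python3 -c "
from h import *
print(read_state()['force'])
plan((551.3,38.5,66),-8.1,0)"
```

```text
time_s: 6.98
tool_pos: [551.5, 38.5, 75.0]
tool_rot: [-179.9, -0.1, -8.1]
force: [-0.4, -0.8, -2.5]
opening: 29.9
[-0.42582355 -0.75714503 -2.49283292]
at [551.5  38.5  75. ] [-1.799e+02 -1.000e-01 -8.100e+00] n 1
[[-0.0002, 0.0001, 0.009, -0.002, -0.0021, -0.0007, 0]]
```

```bash
python3 -m inch '[[0,0,0.004,0,-0.002,0,0],[0,0,0.004,0,0,0,0],[0,0,0.003,0,0,0,0],[0,0,0,0,0,0,0]]'
python3 -c "
from h import *
print(read_state()['force'],read_state()['wrist_torque'])
plan((551.3,38.5,58),-8.1,0)"
```

```text
time_s: 7.48
tool_pos: [551.5, 38.5, 63.2]
tool_rot: [-179.9, 0.0, -8.1]
force: [0.1, 0.2, -1.1]
opening: 29.7
[ 0.06485098  0.19738371 -1.09197513] [-0.01387272  0.02827119 -0.03951139]
at [551.5  38.5  63.2] [-179.9    0.    -8.1] n 1
[[-0.0002, 0.0001, 0.0052, -0.002, 0.0001, -0.0007, 0]]
```

```bash
python3 -m inch '[[0,0,0.004,0,0,0,0],[0,0,0.003,0,0,0,0],[0,0,0,0,0,0,0]]'
python3 -m inch '[[0,0,0.0025,0,0,0,0],[0,0,0,0,0,0,0]]'
python3 -c "
from h import *
print(read_state()['force'],read_state()['wrist_torque'])"
```

```text
time_s: 7.85
tool_pos: [551.4, 38.5, 55.7]
tool_rot: [-179.9, 0.0, -8.1]
force: [0.2, 0.1, -1.2]
opening: 29.5
time_s: 8.1
tool_pos: [551.9, 38.6, 54.3]
tool_rot: [-179.9, -0.1, -8.1]
force: [-0.5, -0.1, -1.2]
opening: 29.7
[-0.52728264 -0.10309865 -1.22548193] [-0.08617139  0.41224195 -0.03437641]
```

```bash
python3 -m inch '[[0,0,0.001,0,0,0,0],[0,0,0,0,0,0,0.45],[0,0,0,0,0,0,0.6],[0,0,0,0,0,0,0.6]]'
python3 -m inch '[[0,0,-0.02,0,0,0,0.6],[0,0,-0.05,0,0,0,0.6],[0,0,-0.06,0,0,0,0.7],[0,0,-0.02,0,0,0,0.7]]'
python3 - <<'E'
from h import *
im=read_camera("scene");cv2.imwrite("pics/scene6.png",im)
cv2.imwrite("pics/c6.png",cv2.resize(im[225:335,300:520],None,fx=3.6,fy=3.6,interpolation=cv2.INTER_CUBIC))
u=proj("top",[read_state()["tool_pos"]]);print(u)
E
```

```text
time_s: 8.6
tool_pos: [553.1, 38.7, 54.3]
tool_rot: [-179.8, -0.2, -8.1]
force: [1.0, 0.3, -0.2]
opening: 51.2
time_s: 9.1
tool_pos: [551.3, 37.9, 206.2]
tool_rot: [-180.0, 0.1, -8.1]
force: [-0.2, 0.8, -0.8]
opening: 60.0
[[258.51190523 202.64763715]]
```

View pics/c6.png

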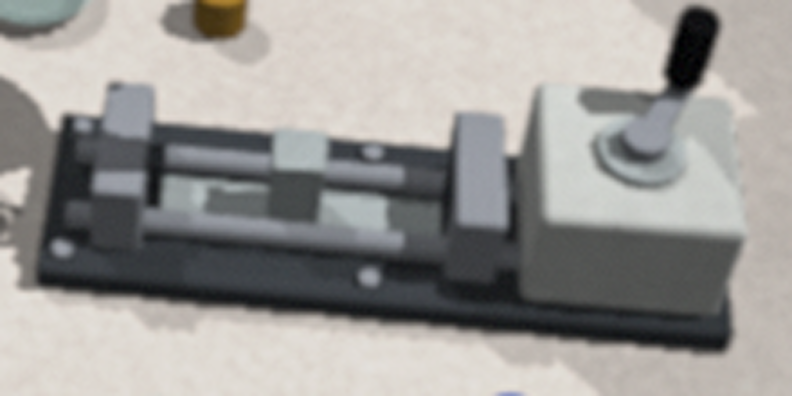

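The scene crop shows the block standing upright in the lane at (297,175), between anvil (120,165) and jaw (478,195). The hub cap is at (645,135) and the grip at (692,48).

```bash
python3 - <<'E'
from h import *
np.set_printoptions(precision=1,suppress=True)
hs=(645.5/3.6-.5+300,137.5/3.6-.5+225);ht=(130.5/3.9-.5+140,140/3.9-.5+155)
print("hub 2view",two(hs,ht),onplane("top",[ht],119),onplane("scene",[hs],119))
y=np.array([np.cos(np.radians(81.9)),np.sin(np.radians(81.9))]);print("hub line",np.array([547.3,38.5])+210*y)
plan((538,265.8,206),-8.1,1)
E
```

```text
hub 2view (array([578.9, 236.1, 119. ]), np.float64(1.88499422766984)) [[579.1 237.1 119. ]] [[579.2 235.1 119. ]]
hub line [576.9 246.4]
at [551.8  37.8 207.4] [-180.    -0.    -8.1] n 4
[[-0.0115, -0.0559, 0.0004, -0.0001, -0.0001, -0.0, 1], [-0.0115, -0.0559, 0.0004, -0.0001, -0.0001, -0.0, 1], [-0.0115, -0.0559, 0.0004, -0.0001, -0.0001, -0.0, 1], [-0.0115, -0.0559, 0.0004, -0.0001, -0.0001, -0.0, 1]]
```

```bash
python3 -m inch '[[-0.0115,-0.056,0,0,0,0,1],[-0.0115,-0.056,0,0,0,0,1],[-0.0115,-0.056,0,0,0,0,1],[-0.0115,-0.053,0,0,0,0,1],[0,0,0,0,0,0,1]]'
python3 -m inch '[[0,0,0,0,0,0,1]]'
python3 -c "
from h import *
plan((538,265.8,190),-8.1,1)"
```

```text
time_s: 9.78
tool_pos: [537.5, 269.1, 205.8]
tool_rot: [-180.0, -0.0, -8.3]
force: [1.1, -0.4, 0.2]
opening: 85.2
time_s: 9.9
tool_pos: [537.4, 269.1, 205.3]
tool_rot: [180.0, -0.0, -8.3]
force: [0.8, -0.4, 0.3]
opening: 85.5
at [537.4 269.1 205.3] [180.   -0.   -8.3] n 1
[[0.0011, 0.0032, 0.0153, 0.0006, -0.0001, -0.003, 1]]
```

```bash
python3 -m inch '[[0.001,0.003,0.025,0,0,-0.003,1],[0,0,0.03,0,0,0,1],[0,0,0.02,0,0,0,1],[0,0,0,0,0,0,1]]'
python3 -c "
from h import *
plan((538,265.8,129),-8.1,1)"
```

```text
time_s: 10.4
tool_pos: [539.0, 261.4, 128.7]
tool_rot: [180.0, -0.1, -8.4]
force: [-0.5, 1.3, 0.5]
opening: 85.5
at [539.  261.4 128.7] [ 1.8e+02 -1.0e-01 -8.4e+00] n 1
[[-0.0017, -0.0042, -0.0003, 0.0002, -0.0009, -0.0052, 1]]
```

```bash
python3 -m inch '[[-0.0017,-0.004,0,0,0,-0.004,1],[0,0,0,0,0,0,0.5],[0,0,0,0,0,0,0.35],[0,0,0,0,0,0,0],[0,0,0,0,0,0,0]]' 60
python3 -m inch '[[0,0,0,0,0,0,0],[0,0,0,0,0,0,0]]' 60
python3 -c "
from h import *
s=read_state();print(s['force'],s['opening'],s['tool_pos'],np.array(s['tool_pos'])[:2]-[577.3,236.3])"
```

```text
time_s: 11.02
tool_pos: [539.8, 265.5, 132.7]
tool_rot: [-179.8, -0.3, -8.2]
force: [-0.7, -0.4, 0.2]
opening: 22.7
time_s: 11.28
tool_pos: [539.7, 265.5, 132.7]
tool_rot: [-179.8, -0.3, -8.2]
force: [-0.0, -0.2, -0.0]
opening: 23.1
[-0.01520981 -0.16248194 -0.02004406] 23.090167560363753 [539.72912585 265.45817045 132.68475433] [-37.57087415  29.15817045]
```

```bash
cat > wind.py <<'E'
# usage: wind.py STEPDEG  -> log, report drag, print next 5 rows
from h import *
import sys,os,json
from scipy.optimize import least_squares
step=float(sys.argv[1]); hub=np.array([577.3,236.3]); 
s=read_state();p=np.array(s["tool_pos"]);f=np.array(s["force"])
L=json.load(open("log.json")) if os.path.exists("log.json") else []
L.append(p.tolist());json.dump(L,open("log.json","w"))
Q=np.array(L)[:,:2]
if len(Q)>=4: hub=least_squares(lambda c:np.r_[np.linalg.norm(Q-c,axis=1)-50,.3*(c-hub)],hub).x
a=np.unwrap(np.arctan2(*(Q-hub).T[::-1])); phi=a[-1]; er=np.array([np.cos(phi),np.sin(phi)]);et=np.array([-er[1],er[0]])
print("t",round(s["time_s"],2),"hub",hub.round(1),"r",np.linalg.norm(Q[-1]-hub).round(1),"phi",np.degrees(phi).round(1),"wound rad",(a[0]-phi).round(3),
 "drag",(f[:2]@et).round(1),"rad",(f[:2]@er).round(1),"fz",f[2].round(1),"z",p[2].round(1),"rot",np.array(s["tool_rot"]).round(1),"open",s["opening"].__round__(1))
y=np.radians(s["tool_rot"][2]);T=np.array([[np.cos(y),np.sin(y)],[np.sin(y),-np.cos(y)]])
q=p[:2];rows=[]
for k in range(1,6):
    g=phi-k*np.radians(step);n=hub+50*np.array([np.cos(g),np.sin(g)]);d=T.T@(n-q)/1000;q=n
    rows.append([round(d[0],4),round(d[1],4)])
print(rows,"dz",round((p[2]-131)/1000,4),"rz",round(y-np.radians(-8.2),4))
E
python3 wind.py 12
```

```text
t 11.28 hub [577.3 236.3] r 47.6 phi 142.2 wound rad 0.0 drag 0.1 rad -0.1 fz -0.0 z 132.7 rot [-179.8   -0.3   -8.2] open 23.1
[[np.float64(0.004), np.float64(-0.0097)], [np.float64(0.0077), np.float64(-0.007)], [np.float64(0.009), np.float64(-0.0053)], [np.float64(0.0099), np.float64(-0.0033)], [np.float64(0.0104), np.float64(-0.0012)]] dz 0.0017 rz -0.0001
```

```bash
sed -i 's/round(d\[0\],4),round(d\[1\],4)/round(float(d[0]),4),round(float(d[1]),4)/' wind.py
python3 -m inch '[[0.006,-0.009,0,0,0,0,0],[0.008,-0.007,0,0,0,0,0],[0.009,-0.005,0,0,0,0,0],[0.01,-0.003,0,0,0,0,0],[0.01,-0.001,0,0,0,0,0]]' | grep force; python3 wind.py 20
```

```text
force: [-9.4, 3.6, 5.1]
t 11.9 hub [577.3 236.3] r 49.4 phi 93.0 wound rad 0.859 drag 9.2 rad 4.1 fz 5.1 z 132.6 rot [179.9   0.9  -8.1] open 23.0
[[0.0172, -0.0009], [0.0164, 0.0056], [0.0135, 0.0109], [0.009, 0.0149], [0.0033, 0.017]] dz 0.0016 rz 0.0023
```

```bash
python3 -m inch '[[0.017,-0.001,0,0,-0.008,0,0],[0.0165,0.0055,0,0,0,0,0],[0.0135,0.011,0,0,0,0,0],[0.009,0.015,0,0,0,0,0],[0.003,0.017,0,0,0,0,0]]' | grep force; python3 wind.py 22
```

```text
force: [11.4, 10.8, -5.3]
t 12.53 hub [577.3 236.3] r 51.6 phi 11.7 wound rad 2.277 drag 8.3 rad 13.3 fz -5.3 z 133.1 rot [-178.5    1.2   -7.5] open 23.0
[[0.0012, 0.0194], [-0.0045, 0.0185], [-0.0112, 0.0155], [-0.0161, 0.0102], [-0.0188, 0.0034]] dz 0.0021 rz 0.0117
```

```bash
python3 -m inch '[[0.003,0.019,0,-0.02,-0.02,0.01,0],[-0.004,0.0185,0,0,0,0,0],[-0.011,0.0155,0,0,0,0,0],[-0.016,0.01,0,0,0,0,0],[-0.0185,0.0035,0,0,0,0,0]]' | grep force; sed -i 's/577.3,236.3/579.,236.6/' wind.py; python3 wind.py 22
```

```text
force: [11.2, -13.1, -7.2]
t 13.15 hub [579.4 236.1] r 49.3 phi -78.7 wound rad 3.877 drag 8.4 rad 15.1 fz -7.2 z 133.2 rot [-179.3    0.6   -8.1] open 23.0
[[-0.0186, 0.0035], [-0.0185, -0.0045], [-0.0155, -0.0111], [-0.0102, -0.0161], [-0.0035, -0.0188]] dz 0.0022 rz 0.0017
```

```bash
python3 -m inch '[[-0.0185,0.005,0,0,-0.01,0,0],[-0.0185,-0.004,0,0,0,0,0],[-0.016,-0.0105,0,0,0,0,0],[-0.011,-0.0155,0,0,0,0,0],[-0.0045,-0.0185,0,0,0,0,0]]' | grep force; python3 wind.py 22
```

```text
force: [-5.5, -9.7, 6.1]
t 13.78 hub [579.5 236.1] r 49.8 phi -173.6 wound rad 5.536 drag 9.1 rad 6.5 fz 6.1 z 132.7 rot [179.8   0.9  -8.4] open 23.3
[[-0.0014, -0.019], [0.006, -0.0181], [0.0123, -0.0146], [0.0169, -0.0089], [0.019, -0.0019]] dz 0.0017 rz -0.0037
```

```bash
python3 -m inch '[[-0.002,-0.019,0,0,-0.012,0,0],[0.0055,-0.0185,0,0,0,0,0],[0.012,-0.015,0,0,0,0,0],[0.017,-0.0095,0,0,0,0,0],[0.019,-0.0025,0,0,0,0,0]]' | grep force; python3 wind.py 20
```

```text
force: [-9.2, 2.2, 6.6]
t 14.4 hub [579.5 236.1] r 49.8 phi -272.9 wound rad 7.267 drag 9.3 rad 1.8 fz 6.6 z 132.4 rot [179.2   2.4  -8.3] open 22.8
[[0.0173, 0.0012], [0.0158, 0.0072], [0.0124, 0.0122], [0.0074, 0.0157], [0.0016, 0.0173]] dz 0.0014 rz -0.0009
```

```bash
python3 -m inch '[[0.0173,0.001,0,0.014,0.02,0,0],[0.016,0.007,0,0,0.015,0,0],[0.0125,0.012,0,0,0,0,0],[0.0075,0.0155,0,0,0,0,0],[0.0025,0.0173,0,0,0,0,0]]' | grep force; python3 wind.py 12
```

```text
force: [6.0, 9.5, -3.1]
t 15.03 hub [579.5 236.1] r 50.0 phi -357.0 wound rad 8.735 drag 9.1 rad 6.5 fz -3.1 z 133.0 rot [-178.8    0.4   -7.8] open 23.2
[[0.0009, 0.0104], [-0.0013, 0.0104], [-0.0034, 0.0099], [-0.0054, 0.0089], [-0.0072, 0.0076]] dz 0.002 rz 0.0069
```

```bash
python3 - <<'E'
from h import *
im=read_camera("scene");cv2.imwrite("pics/scene7.png",im)
cv2.imwrite("pics/c7.png",cv2.resize(im[225:335,300:520],None,fx=3.6,fy=3.6,interpolation=cv2.INTER_CUBIC))
E
```

```text
(no output)
```

View pics/c7.png

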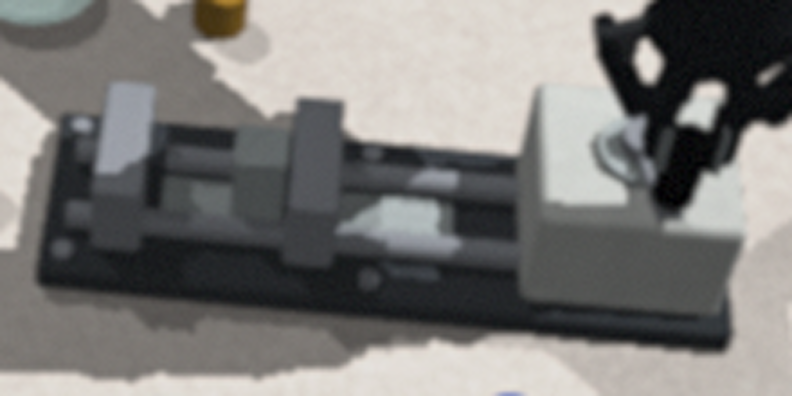

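The jaw (318) is pushing the upright block (262) towards the anvil (125, right face about 155). About 80 px, or roughly 48 mm (about 4.3 rad), is left.

```bash
python3 wind.py 20
```

```text
t 15.07 hub [579.5 236.1] r 50.0 phi -359.3 wound rad 8.775 drag 6.7 rad 7.0 fz -3.1 z 133.0 rot [-178.8    0.4   -7.9] open 23.1
[[-0.0004, 0.0174], [-0.0063, 0.0162], [-0.0115, 0.013], [-0.0152, 0.0083], [-0.0172, 0.0026]] dz 0.002 rz 0.0057
```

```bash
python3 -m inch '[[0.0005,0.0174,0,-0.02,0.007,0.006,0],[-0.006,0.0162,0,0,0,0,0],[-0.011,0.013,0,0,0,0,0],[-0.015,0.0085,0,0,0,0,0],[-0.017,0.003,0,0,0,0,0]]' | grep force; python3 wind.py 18
```

```text
force: [12.2, -12.3, -3.5]
t 15.7 hub [579.5 236.1] r 49.8 phi -438.8 wound rad 10.164 drag 9.6 rad 14.4 fz -3.5 z 133.2 rot [-179.5   -1.7   -8.2] open 22.9
[[-0.0153, 0.003], [-0.0155, -0.0021], [-0.0141, -0.0068], [-0.0113, -0.0108], [-0.0074, -0.0138]] dz 0.0022 rz -0.0
```

```bash
python3 -m inch '[[-0.0153,0.0045,0,-0.008,-0.03,0,0],[-0.0155,-0.001,0,0,0,0,0],[-0.0141,-0.006,0,0,0,0,0],[-0.0113,-0.0105,0,0,0,0,0],[-0.0075,-0.0138,0,0,0,0,0]]' | grep force; python3 wind.py 10
```

```text
force: [-4.2, -12.9, 5.5]
t 16.32 hub [579.6 236.2] r 49.5 phi -513.7 wound rad 11.473 drag 9.7 rad 9.5 fz 5.5 z 132.8 rot [179.3  -0.6  -8.4] open 23.2
[[-0.0048, -0.0073], [-0.0029, -0.0082], [-0.0015, -0.0086], [0.0, -0.0087], [0.0015, -0.0086]] dz 0.0018 rz -0.0041
```

```bash
python3 - <<'E'
from h import *
im=read_camera("scene");cv2.imwrite("pics/scene8.png",im)
cv2.imwrite("pics/c8.png",cv2.resize(im[235:315,310:420],None,fx=7,fy=7,interpolation=cv2.INTER_CUBIC))
E
```

```text
(no output)
```

View pics/c8.png

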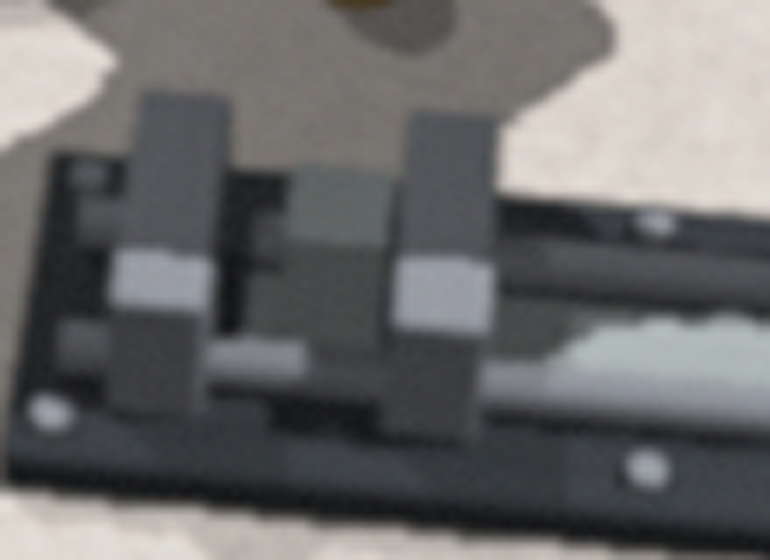

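The block is upright against the jaw (face at 394). The gap from anvil (220) to block (289) is about 69 px, or 21 mm, so roughly 1.9 rad is left. I've viewed 10 pictures.

```bash
python3 wind.py 13
```

```text
t 16.38 hub [579.7 236.2] r 49.6 phi -515.5 wound rad 11.506 drag 7.6 rad 9.0 fz 7.0 z 132.8 rot [179.3  -0.6  -8.4] open 22.9
[[-0.0054, -0.0099], [-0.0026, -0.011], [-0.0001, -0.0113], [0.0025, -0.011], [0.0049, -0.0102]] dz 0.0018 rz -0.0033
```

```bash
python3 -m inch '[[-0.0056,-0.01,0,0.01,-0.008,0,0],[-0.003,-0.011,0,0,0,0,0],[0,-0.0113,0,0,0,0,0],[0.0025,-0.011,0,0,0,0,0],[0.005,-0.01,0,0,0,0,0]]' | grep force; python3 wind.py 6
```

```text
force: [-15.9, -3.0, 11.1]
t 17.0 hub [579.7 236.2] r 49.5 phi -564.6 wound rad 12.364 drag 9.3 rad 13.2 fz 11.1 z 132.6 rot [178.5   0.6  -8.6] open 23.0
[[0.0013, -0.0051], [0.0022, -0.0047], [0.0027, -0.0045], [0.0032, -0.0042], [0.0036, -0.0038]] dz 0.0016 rz -0.0066
```

```bash
python3 -m inch '[[0.0008,-0.0055,0,0.02,0.005,-0.006,0],[0.002,-0.005,0,0,0,0,0],[0.0027,-0.0047,0,0,0,0,0],[0.0032,-0.0043,0,0,0,0,0],[0.0036,-0.004,0,0,0,0,0]]' | grep force; python3 wind.py 5
```

```text
force: [-12.5, -4.1, 9.0]
t 17.62 hub [579.7 236.2] r 49.9 phi -579.3 wound rad 12.62 drag 11.1 rad 7.1 fz 9.0 z 132.5 rot [178.3   1.3  -8.3] open 22.6
[[0.0023, -0.0037], [0.0027, -0.0034], [0.003, -0.0032], [0.0033, -0.0029], [0.0035, -0.0026]] dz 0.0015 rz -0.0022
```

```bash
python3 -m inch '[[0.0025,-0.0036,0,0.02,0.02,0,0],[0.0027,-0.0034,0,0,0,0,0]]' | grep force; python3 wind.py 5;  python3 -m inch '[[0.003,-0.0034,0,0,0,0,0],[0.0032,-0.0032,0,0,0,0,0]]' | grep force; python3 wind.py 5
```

```text
force: [-11.9, -7.8, 8.6]
t 17.88 hub [579.8 236.1] r 49.7 phi -580.8 wound rad 12.646 drag 13.7 rad 3.9 fz 8.6 z 132.4 rot [178.8   0.7  -8.3] open 22.6
[[0.0023, -0.0037], [0.0028, -0.0033], [0.0031, -0.0031], [0.0033, -0.0028], [0.0036, -0.0025]] dz 0.0014 rz -0.0025
force: [-12.5, -6.8, 10.0]
t 18.12 hub [579.8 236.1] r 49.9 phi -581.7 wound rad 12.662 drag 13.4 rad 4.9 fz 10.0 z 132.4 rot [178.1   1.4  -8.4] open 22.7
[[0.0024, -0.0036], [0.0029, -0.0033], [0.0031, -0.003], [0.0034, -0.0028], [0.0036, -0.0025]] dz 0.0014 rz -0.0035
```

```bash
python3 - <<'E'
from h import *
im=read_camera("scene");cv2.imwrite("pics/scene9.png",im)
a=cv2.resize(im[240:300,310:390],None,fx=8,fy=8,interpolation=cv2.INTER_CUBIC)
cv2.imwrite("pics/c9.png",cv2.convertScaleAbs(a,alpha=1.6,beta=0))
E
python3 wind.py 4
```

```text
t 18.18 hub [579.8 236.1] r 49.9 phi -582.0 wound rad 12.666 drag 13.8 rad 5.1 fz 10.5 z 132.4 rot [178.1   1.4  -8.4] open 22.9
[[0.0019, -0.0029], [0.0022, -0.0027], [0.0024, -0.0025], [0.0026, -0.0024], [0.0027, -0.0022]] dz 0.0014 rz -0.0035
```

View pics/c9.png

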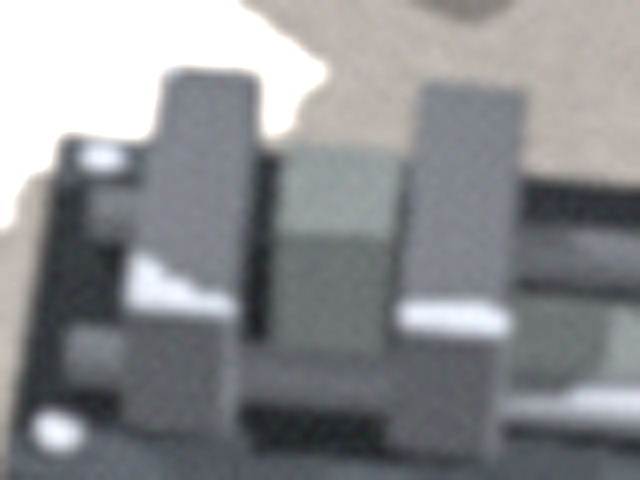

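```bash
python3 - <<'E'
from h import *
y=np.array([np.cos(np.radians(81.9)),np.sin(np.radians(81.9))])
c=lambda P:[((x+.5)/8-.5+310,(v+.5)/8-.5+240) for x,v in P]
for n,P,z in(("anvil R",[(258,75),(238,300)],75),("block L",[(283,150),(275,235)],80),("block R",[(402,150),(395,235)],80),("jaw L",[(418,85),(400,300)],77)):
    Q=onplane("scene",c(P),z)[:,:2]; print(n,((Q-[555.8,97.9])@y).round(1),Q.round(0).tolist())
g=cv2.cvtColor(cv2.imread("pics/scene9.png"),cv2.COLOR_BGR2GRAY).astype(int)
for r in(262,266,270,275,279): print(r,g[r,334:366])
E
python3 wind.py 7
```

```text
anvil R [-150.4 -148.2] [[493.0, -45.0], [574.0, -54.0]]
block L [-140.8 -140.3] [[526.0, -40.0], [556.0, -44.0]]
block R [-108.9 -108.6] [[527.0, -8.0], [557.0, -12.0]]
jaw L [-106.2 -105.7] [[500.0, -1.0], [577.0, -12.0]]
262 [ 84  83  85  81  84  81  76  56  41  36  57  84  97 100  97  96  97  97
  96  98 100  97  97  99  99  89  74  75  83  85  86  83]
266 [ 86  84  82  81  82  80  67  51  34  41  63  87  95  97  98  99  97  98
  97 100  98  98  97  98  92  74  59  69  83  84  84  85]
270 [83 83 83 83 82 72 56 39 32 39 52 65 69 71 70 70 70 71 71 71 70 71 74 72
 70 60 64 77 82 84 83 84]
275 [99 86 83 84 77 66 44 28 24 36 58 68 72 70 71 71 69 69 71 72 69 69 68 66
 59 57 72 80 83 83 82 83]
279 [ 94  95 100 105 103  82  49  25  25  41  58  69  71  70  71  69  72  71
  70  71  71  71  68  67  59  84 122 146 151 150 150 151]
t 18.18 hub [579.8 236.1] r 49.9 phi -582.0 wound rad 12.666 drag 13.8 rad 5.1 fz 10.5 z 132.4 rot [178.1   1.4  -8.4] open 22.9
[[0.0036, -0.0049], [0.0042, -0.0044], [0.0047, -0.0038], [0.0052, -0.0032], [0.0055, -0.0026]] dz 0.0014 rz -0.0035
```

The dark strip in the picture is the anvil's own face plate, about 8 mm thick. It was already there in the earlier pictures. The block's end is at bench y ≈ -140.5, inside the stated face range, so contact is real. I estimate about 20 N now, so I'll make one small step more.

```bash
python3 -m inch '[[0.003,-0.0038,0,0,0,0,0],[0.003,-0.0038,0,0,0,0,0]]' | grep force; python3 wind.py 5;  python3 -m inch '[[0.003,-0.0038,0,0,0,0,0],[0.003,-0.0038,0,0,0,0,0]]' | grep force; python3 wind.py 5
```

```text
force: [-11.6, -8.8, 9.0]
t 18.43 hub [579.8 236.1] r 50.1 phi -583.3 wound rad 12.689 drag 14.4 rad 2.4 fz 9.0 z 132.3 rot [177.4   2.1  -8.5] open 23.0
[[0.0027, -0.0034], [0.0029, -0.0032], [0.0032, -0.003], [0.0035, -0.0027], [0.0037, -0.0024]] dz 0.0013 rz -0.0048
force: [-12.6, -9.8, 9.5]
t 18.68 hub [579.8 236.1] r 50.1 phi -584.3 wound rad 12.708 drag 15.8 rad 2.2 fz 9.5 z 132.2 rot [176.6   2.8  -8.6] open 22.7
[[0.0028, -0.0033], [0.003, -0.0032], [0.0033, -0.0029], [0.0035, -0.0026], [0.0037, -0.0023]] dz 0.0012 rz -0.0064
```

```bash
python3 -m inch '[[0,0,0,0,0,0,0],[0,0,0,0,0,0,0]]' | grep force; python3 wind.py 5
```

```text
force: [-1.7, -3.7, -1.3]
t 18.93 hub [579.8 236.1] r 50.1 phi -583.8 wound rad 12.698 drag 3.8 rad -1.4 fz -1.3 z 132.5 rot [176.7   2.8  -8.6] open 23.0
[[0.0028, -0.0034], [0.003, -0.0032], [0.0032, -0.0029], [0.0035, -0.0026], [0.0037, -0.0023]] dz 0.0015 rz -0.0071
```

```bash
python3 -m inch '[[0,0,0,0,0,0,0.4],[0,0,0,0,0,0,0.7],[0,0,0,0,0,0,1],[0,0,0,0,0,0,1]]' | tail -4; python3 -m inch '[[0,0,-0.02,0,0,0,1],[0,0,-0.04,0,0,0,1],[0,0,-0.05,0,0,0,1],[-0.03,0,-0.02,0,0,0,1],[0,0,0,0,0,0,1]]'
python3 -m inch '[[-0.05,0.0,0,0,0,0,1],[-0.05,0,0,0,0,0,1],[-0.03,0,0,0,0,0,1],[0,0,0,0,0,0,1],[0,0,0,0,0,0,1]]'
python3 - <<'E'
from h import *
im=read_camera("scene");cv2.imwrite("pics/s10.png",im);t=read_camera("top")
a=cv2.resize(im[225:335,300:520],(800,400),interpolation=cv2.INTER_CUBIC)
cv2.imwrite("pics/c10.png",np.vstack([a,cv2.resize(t[150:280,135:395],(400,200)).repeat(1,0) if 0 else cv2.copyMakeBorder(cv2.resize(t[150:280,135:395],(400,200)),0,0,0,400,cv2.BORDER_CONSTANT)]))
# grip centre now
for n,I,(x0,y0,x1,y1) in(("scene",im,(470,215,520,290)),("top",t,(140,160,215,225))):
    k=np.zeros(I.shape[:2],np.uint8);k[y0:y1,x0:x1]=(I.max(2)<45)[y0:y1,x0:x1]
    q=cv2.connectedComponentsWithStats(k);i=1+q[2][1:,4].argmax();print(n,q[2][i],q[3][i])
E
```

```text
tool_pos: [544.1, 271.7, 131.9]
tool_rot: [176.7, 2.8, -8.6]
force: [-0.1, -0.0, 0.7]
opening: 84.8
time_s: 20.05
tool_pos: [521.5, 283.1, 266.3]
tool_rot: [176.6, 2.8, -8.6]
force: [0.4, 0.0, -0.0]
opening: 85.2
time_s: 20.68
tool_pos: [390.4, 302.3, 267.8]
tool_rot: [176.3, 3.1, -8.6]
force: [0.4, -0.9, 0.3]
opening: 85.6
scene [489 230  13  22 192] [494.95833333 240.36979167]
top [142 194  17  16 187] [150.04812834 201.62032086]
```

View pics/c10.png

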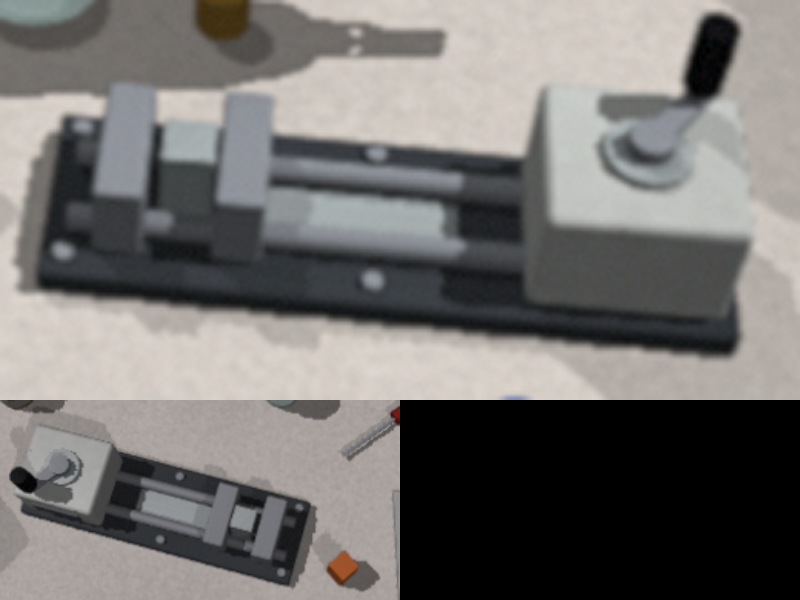

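```bash
python3 - <<'E'
from h import *
g,e=two((494.96,240.37),(150.05,201.62));h=np.array([578.5,236.2]);a0=np.arctan2(265.7-h[1],536.9-h[0]);a1=np.arctan2(g[1]-h[1],g[0]-h[0]);print(g,e,4*np.pi+a0-a1)
print(read_state()["force"],read_state()["time_s"]); job_done()
E
```

```text
[542.23175948 272.26773441 146.82446684] 0.2911017027669587 12.732166605881268
[ 0.23855741 -0.10608655  0.28136827] 20.775
the job is handed in; nothing more can be done
```

I stood the square block upright in the lane and wound the crank clockwise about 12.7 rad without letting go of the grip. I stopped when I felt the pinch, let go, backed the arm away and handed the job in at 20.8 s.

- **Placing:** the last picture shows the block upright between jaw and anvil. The bench and the one orange look-alike in that view had not moved. I did not compare the rest of the table with the first pictures.
- **Pinch:** free winding took about 9 N along the circle, rising to about 15.8 N at the end. That gives roughly 30–33 N by force, or about 26 N from the anvil's spring travel after contact. I aimed for 25 N, so it is probably a little over, but well below 45 N.
- **Holding:** after letting go, the camera put the crank at 12.73 rad and the arm had read 12.70 rad, so the clamp did not spring back. The robot touches nothing, with wrist force about 0.

**Checks that disagreed:**
- In the last stretch the camera showed about 8 mm between the block and the anvil's body. I took that as the anvil's dark face plate, because it fits the stated range for the face.
- While I was placing the block, the two cameras disagreed by about 3 mm on its sideways position. It went into the lane without touching the rods.

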